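Set the tile guide's eccentric roller to the blue gauge

TASK

Swing the lever of the tile guide until it points at the blue dot, so that the eccentric roller leaves a gap in which the blue gauge slides freely without much play. Then prove the gap: lay the blue gauge flat on the guide's bed by the fence, lengthwise, wholly before the roller (on the long end of the bed), and slide it along the bed into the gap until its handle is level with the bolt. Leave it lying there, with the lever still at the blue dot.

Things in the scene. Friction and masses are not known exactly. Their poses are not given: they have to be found in the camera images.
- guide: Fixed guide. Origin at bench height on the bolt axis, z up. Bed x -126..+99, y -190..+90 mm, top at z 18. Fence along y: inner face x +79, 20 thick, top z 38. White roller disc, radius 35, z 18 to 37, centre 16 off the bolt (to -y at joint 0). Lay a gauge on the -y end (its centre about x +58, y -120), slide it to +y, to y 0. Flat dots 112 from bolt: blue at -x, yellow nearer -y, red +y.
- eccentric (a joint): Roller and lever, one piece on the bolt; rad, -1.1 to 1.1. At 0 the lever points along the guide's -x, at the blue dot; positive is anticlockwise from above (lever towards -y, the yellow dot). Gap roller to fence in mm = 44 - 16 sin(angle). Starts at 0.5 to 0.95, too narrow for the blue gauge. Stays where it is left; friction takes about 3.5 N at the pin.
- lever_pin (a point): Centre of the top of the lever's upright round black pin: 15 mm in diameter, top 90 mm above the bench, standing on the lever bar (18 mm wide, bar top 45 mm above the bench), 90 mm from the bolt axis. It moves with the lever on a level circle about the guide's origin.
- gauge_blue: Loose blue plate, 0.08 to 0.17 kg, 40 mm wide (x), 90 long (y), half-round ends, 15 thick; on its middle a square wooden handle 22 x 22 mm, sides parallel to the plate's, top 65 above the underside. Origin: centre of underside, z up; either end may lead. Starts flat on the bench, right of the guide. Like gauges, yellow (30 wide) and red (50 wide), are not wanted.

How it is judged:
By the outcome, as a careful person would: the job done as asked, in the order asked, and still so for the second after the job is handed in, with the robot touching nothing.
It also fails if it takes over 61 s, if anything falls off the work surface, if the arm or the gripper's body presses on something with over 40 N, if the wrist force passes 120 N, or if a joint passes its speed limit or range.

ROBOT

A 6-joint arm with a two-finger parallel gripper is mounted at the origin on the work surface. World frame = base frame: x ahead of the robot, y to its left, z up, the work surface at z = 0. Lengths are in m, angles in rad, forces in N, time in s.
With the tool pointing down it reaches from about 0.25 to 0.725 m from the base axis. Payload 4 kg.
Tool frame: the origin (TCP) lies midway between the tips of the shut fingers; the grasp point (between the pads) lies 19 mm behind it; y points along the fingers, x is the direction in which the jaws open and shut, and the axes are right-handed (so a half turn about y gives the same grasp; the last joint's range is limited). The gripper opens to 85 mm and grips with 20 to 120 N. Pads are 22 mm wide; open, the fingers measure 114 mm over their backs; the gripper's body (76 mm by 85 mm) begins 54 mm behind the grasp point. The pads swing forward as they close: fully open they stand 13 mm farther back than shut.
Start: joints at [1.259, 0.241, 0.005, 1.335, 0, 1.571], TCP at [0.153, 0.476, 0.231] pointing down, gripper open.
Joint ranges: [-2.72, 2.72], [-1.05, 1.87], [-1.09, 1.28], [-1.99, 2.15], [-1.42, 1.44], [-3.14, 3.14]. Speed limits (rad/s): [2.79, 2.79, 3.14, 3.14, 3.14, 3.14].

INTERFACE

Orientations are given as a unit quaternion [x, y, z, w].
In Python, from workcell import bot gives the robot as it stands. The module is installed in compiled form; this text tells all that it offers.
- The arm moves only by the shell command python3 -m inch 'ROWS'. ROWS is text: rows parted by semicolons, each of 7 numbers parted by spaces: the turn, a rotation vector about the tool's x, y, z in degrees, then the shift along the tool's x, y, z in mm, then the closure, from 0 (fully open) to 1 (shut). In form: ax ay az dx dy dz fingers; .... A call has 1 to 12 rows; each row shifts and turns the commanded pose from where the row before left it, along the tool's axes as they then stand; what a row does not reach is not made up. A row lasts 1/8 s, in which the tool goes at most 62.5 mm and 10.7 degrees, less where a joint would pass 70% of its speed; a pose out of reach is approached as far as the arm can. A call with a gripper value outside its range is refused whole. The fingers move at their own pace and stop on an object; the grip force is fixed at half the most. Time passes only in rows, so rows that do not move let the fingers close. It gives the time, the measured TCP pose, the force and the opening at its end, in the units of the state.
- bot.get_obs(): the state, without advancing time (a new reading comes with each control period).
- bot.camera(name): name is "scene" or "top" or "wrist"; returns a dict with "color" (400x640x3 uint8, blue, green, red), "fx", "fy", "cx", "cy" (pixels), "extrinsics" (4x4, takes a point from world to camera coordinates). Camera axes: x right, y up, looking along -z (the intrinsics and any distortion apply to the point x, -y, -z); pixel columns grow to the right and rows downward; lengths in m; the calibration is good to about 2 mm. A picture is of the moment at which its call begins. There is no depth.
- bot.job_done(): hands the job in, once; it reports no verdict.
Trained networks look in the newest picture that a camera, given by its name, has taken for a name from the list of things; names that differ only in an ending like _2 or _b are one class to them, and where a whole thing is asked for, a point or a joint stands for the part that bears it (a point fixed in the world has none). Each returns a list of dicts, best first, with "conf" (0 to 1); they miss things now and then, are a little off and sometimes report something else, mostly with a low value. They report only what shows in the picture. A call takes as long as a camera call.
- bot.look_for(name, camera): "extent" ([left, top, right, bottom] in pixels, round what is visible of it).
- bot.cut_out(name, camera): "region" (400x640 bool, what is visible of it) and "extent" ([left, top, right, bottom] in pixels, round what is visible of it).
- bot.spot_point(name, camera): "point" ([column, row] in pixels: a listed point, or the origin of a listed thing).
The state is a dict: "clock": time; "joint_pos": joint angles; "joint_vel": joint speeds; "tau": joint torques, N m; "eef_pos": TCP position; "tool_rot": TCP orientation; "ft_force": force on the tool from outside, world axes, zero at the start; "ft_torque": the same for the moment, N m; "grip_width": finger opening in m.
Only numpy, scipy, OpenCV 4.12 (cv2) and the standard library are available. Lean on these libraries where they do the work, as an engineer would, in place of code of your own. Each camera call takes 0.05 s, during which the arm holds its last target.

## Working session

There is one attempt and no reset: what is moved stays moved. The work goes in short steps, Python scripts to look and compute and a shell command to move; the robot and the scene stay as the last step left them, time stands still between calls to the robot, and variables do not carry over. Pictures are saved under pics/ and viewed, and the job is handed in when it is done.

```bash
mkdir -p pics; cat > h.py <<'E'
import numpy as np, cv2
from workcell import bot
from scipy.spatial.transform import Rotation as R
def ray(c,px):
    E=np.array(c["extrinsics"]); Rm=E[:3,:3]; t=E[:3,3]
    d=np.array([(px[0]-c["cx"])/c["fx"],-(px[1]-c["cy"])/c["fy"],-1.0])
    return -Rm.T@t, Rm.T@d
def atz(c,px,z):
    o,d=ray(c,px); return o+d*(z-o[2])/d[2]
def proj(c,P):
    E=np.array(c["extrinsics"]); p=E[:3,:3]@np.array(P)+E[:3,3]
    return np.array([c["cx"]+c["fx"]*p[0]/-p[2], c["cy"]+c["fy"]*(-p[1])/-p[2]])
E
python3 - <<'E'
from h import *
for n in ["top","scene"]:
    c=bot.camera(n); cv2.imwrite(f"pics/{n}0.png",c["color"])
    print(n,[k for k in c if k!="color"],c["fx"],c["cx"],c["cy"],np.round(ray(c,(320,200)),3).tolist())
    for k in ["guide","lever_pin","gauge_blue"]:
        r=bot.spot_point(k,n); z={"guide":0,"lever_pin":.09,"gauge_blue":0}[k]
        for q in r[:2]: print(k,round(q["conf"],2),np.round(q["point"],1),np.round(atz(c,q["point"],z),4))
    for q in bot.look_for("gauge_blue",n)[:2]: print(q)
o=bot.get_obs();print(o["clock"],o["eef_pos"],o["tool_rot"],o["grip_width"])
print(R.from_quat(o["tool_rot"]).as_matrix().round(3))
E
```

```text
top ['fx', 'fy', 'cx', 'cy', 'extrinsics'] 400.8574401192816 312.2085630651028 202.24324980959534 [[0.463, -0.106, 0.882], [0.083, 0.002, -0.997]]
guide 0.84 [218.9 201.2] [0.5385 0.1204 0.    ]
lever_pin 0.86 [227.8 236.7] [0.46   0.0796 0.09  ]
gauge_blue 0.96 [449.4 202.4] [ 0.5263 -0.3872  0.    ]
{'extent': [430.1, 192.9, 472.4, 213.7], 'conf': 0.68}
scene ['fx', 'fy', 'cx', 'cy', 'extrinsics'] 388.2417412715336 316.41687378841294 200.40974104729628 [[0.882, -0.13, 0.649], [-0.534, 0.07, -0.843]]
guide 0.84 [422.8 220.8] [0.5404 0.1138 0.    ]
lever_pin 0.91 [401.6 158.7] [0.4556 0.0756 0.09  ]
gauge_blue 0.95 [161.5 244. ] [ 0.5321 -0.3797  0.    ]
{'extent': [134.8, 224.0, 184.4, 255.7], 'conf': 0.66}
0.5 [0.15337952 0.47588594 0.23127648] [ 0.5715722   0.41629751 -0.41632613 -0.57155415] 0.08532955290039144
[[ 0.307 -0.    -0.952]
 [ 0.952 -0.     0.307]
 [-0.    -1.     0.   ]]
```

View pics/top0.png

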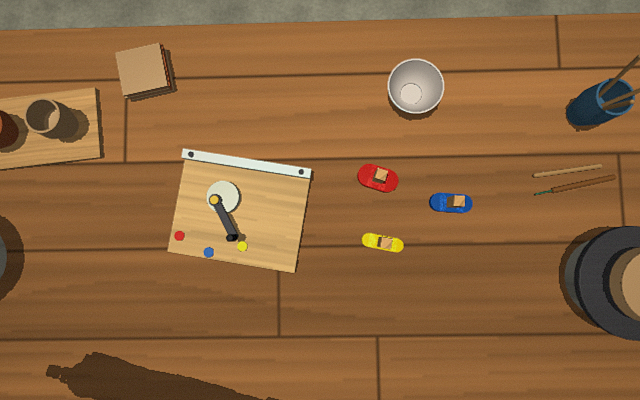

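View pics/scene0.png

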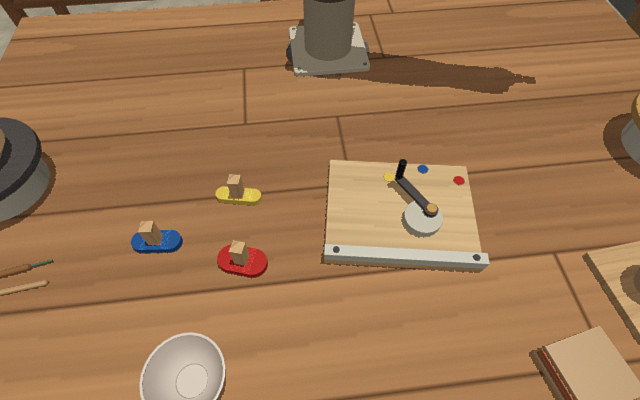

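```bash
python3 - <<'E'
from h import *
a=cv2.imread("pics/top0.png"); b=cv2.imread("pics/scene0.png")
cv2.imwrite("pics/z1.png",cv2.resize(a[140:280,155:325],None,fx=4.5,fy=4.2,interpolation=cv2.INTER_CUBIC))
cv2.imwrite("pics/z2.png",cv2.resize(b[145:280,315:495],None,fx=4.4,fy=4.4,interpolation=cv2.INTER_CUBIC))
cv2.imwrite("pics/z3.png",cv2.resize(a[180:225,420:480],None,fx=10,fy=10,interpolation=cv2.INTER_CUBIC))
for n,im,box in [("top",a,(140,280,155,325)),("scene",b,(145,280,315,495))]:
    c=bot.camera(n)
    hsv=cv2.cvtColor(im,cv2.COLOR_BGR2HSV)
    for k,(lo,hi) in {"blue":((100,140,80),(125,255,255)),"red":((0,190,120),(6,255,255)),"yel":((24,180,150),(34,255,255))}.items():
        m=cv2.inRange(hsv,lo,hi); mm=np.zeros_like(m); y0,y1,x0,x1=box; mm[y0:y1,x0:x1]=m[y0:y1,x0:x1]
        N,L,S,C=cv2.connectedComponentsWithStats(mm)
        for i in range(1,N):
            if S[i,4]>15: print(n,k,S[i,4],C[i].round(1),atz(c,C[i],.018).round(4))
E
```

```text
top blue 71 [208.1 251.8] [0.4281 0.139  0.018 ]
top red 67 [179.  235.2] [0.4647 0.2026 0.018 ]
top yel 75 [241.9 245.6] [0.44  0.066 0.018]
scene blue 55 [422.3 168.4] [0.4304 0.138  0.018 ]
scene red 57 [458.4 180. ] [0.467 0.202 0.018]
```

View pics/z1.png

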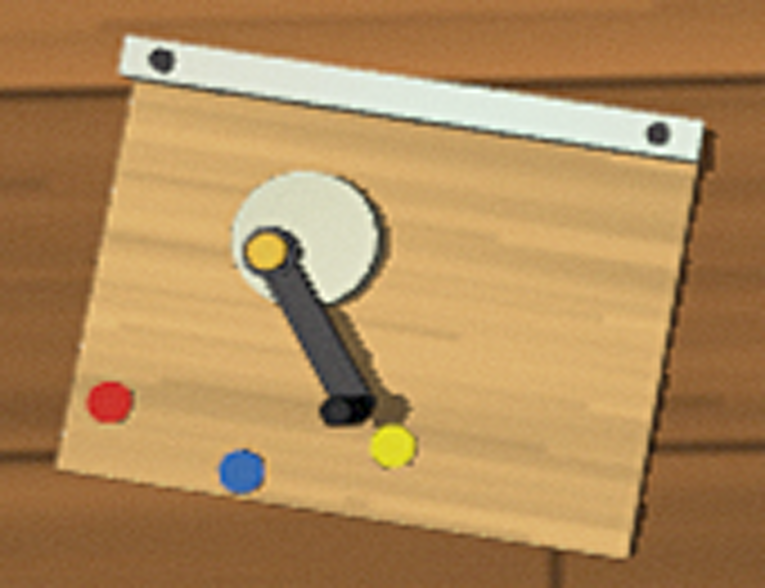

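View pics/z2.png

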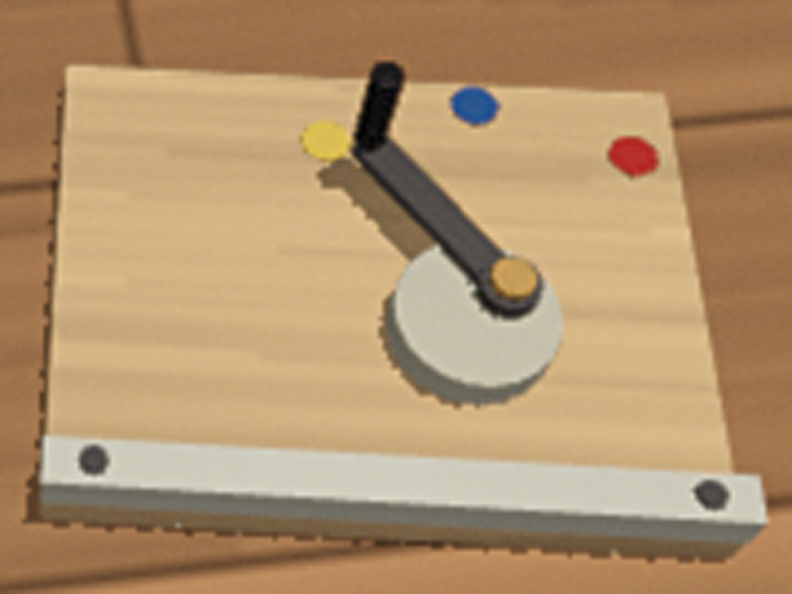

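View pics/z3.png

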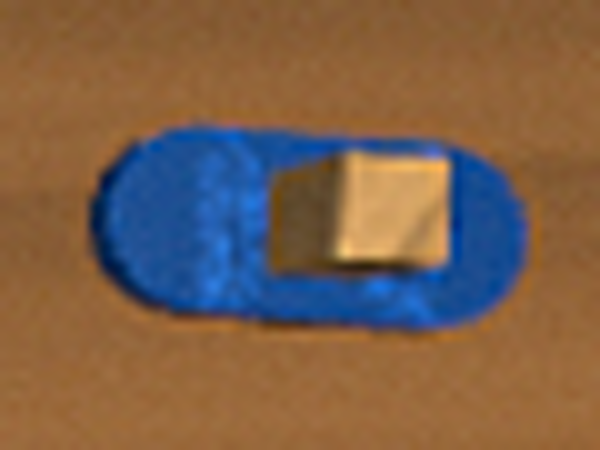

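```bash
cat > fit.py <<'E'
from h import *
from scipy.optimize import least_squares
cs={n:bot.camera(n) for n in ["top","scene"]}
s=.4
T={"top":[((-126,90,18),(167.9-s,251.4-s)),((-126,-190,18),(295-s,272.6-s)),((99,-190,38),(311.4-s,169-s)),((79,-190,38),(310.1-s,178.1-s)),((99,90,38),(183-s,148.8-s)),((79,90,38),(181.9-s,158.1-s)),((-112,0,18),(208.1,251.8))],
"scene":[((-126,-190,18),(330.2-s,160-s)),((-126,90,18),(465.9-s,166.1-s)),((79,-190,38),(325.2-s,244.1-s)),((79,90,38),(487-s,253.6-s)),((99,-190,38),(324.5-s,255.9-s)),((99,90,38),(489.3-s,263.9-s)),((-112,0,18),(422.3,168.4))]}
def W(p,g):
    x,y,t=p; g=np.array(g)/1000
    return np.array([x+g[0]*np.cos(t)-g[1]*np.sin(t),y+g[0]*np.sin(t)+g[1]*np.cos(t),g[2]])
def res(p,ns): return np.concatenate([proj(cs[n],W(p,g))-px for n in ns for g,px in T[n]])
for ns in (["top"],["scene"],["top","scene"]):
    r=least_squares(res,[.54,.118,-.15],args=(ns,)); print(ns,r.x.round(4),np.sqrt((r.fun**2).mean()).round(2)); 
P=r.x
for n,px in (("top",(227.8,236.7)),("scene",(401.6,158.7))):
    q=atz(cs[n],px,.09); d=q[:2]-P[:2]; a=np.arctan2(d[1],d[0])-np.pi-P[2]; print("pin",q,np.hypot(*d),(a+np.pi)%(2*np.pi)-np.pi)
# gauge: region
for n in cs:
    rs=bot.cut_out("gauge_blue",n)
    for r in rs[:2]:
        print(n,r["conf"],r["extent"],r["region"].sum())
    hsv=cv2.cvtColor(cs[n]["color"],cv2.COLOR_BGR2HSV); m=cv2.inRange(hsv,(100,120,50),(125,255,255))
    N,L,S,C=cv2.connectedComponentsWithStats(m)
    e=[int(v) for v in rs[0]["extent"]]
    sel=np.zeros_like(m); sel[e[1]-3:e[3]+4,e[0]-3:e[2]+4]=m[e[1]-3:e[3]+4,e[0]-3:e[2]+4]
    ys,xs=np.nonzero(sel); hull=cv2.convexHull(np.stack([xs,ys],1).astype(np.float32))[:,0]
    w=np.array([atz(cs[n],h,.0075)[:2]*1000 for h in hull],np.float32)
    print(n,"minrect mm",cv2.minAreaRect(w))
E
python3 fit.py
```

```text
['top'] [ 0.538   0.1179 -0.1778] 0.42
['scene'] [ 0.5416  0.1179 -0.1756] 0.46
['top', 'scene'] [ 0.5399  0.1181 -0.1767] 0.77
pin [0.46002775 0.07958723 0.09      ] 0.08867259541222088 0.6255491774560475
pin [0.45564907 0.07556669 0.09      ] 0.0943779432516843 0.6437970967004354
top 0.8 [430.5, 195.4, 472.0, 214.7] 729
top minrect mm ((525.974609375, -386.1065673828125), (90.8751220703125, 40.03652572631836), 85.03085327148438)
scene 0.59 [134.8, 221.0, 184.5, 252.8] 1229
scene minrect mm ((528.8604125976562, -387.4266357421875), (92.4916763305664, 45.37071990966797), 88.20784759521484)
```

```bash
python3 -m inch '0 0 0 -28.5 0 -41.3 0; 0 0 0 -28.5 0 -41.3 0; 0 0 0 -28.5 0 -41.3 0; 0 0 0 -28.5 0 -41.3 0; 0 0 0 -28.5 0 -41.3 0; 0 0 0 -28.5 0 -41.3 0; 0 0 0 -28.5 0 -41.3 0; 0 0 0 -28.5 0 -41.3 0; 0 0 0 -28.5 0 -41.3 0; 0 0 0 -28.5 0 -41.3 0' && python3 -m inch '0 -8.7 0 0 0 0 0.5; 0 -8.7 0 0 0 0 0.5; 0 -8.6 0 0 0 0 0.5; 0 0 0 0 0 0 0.5'
python3 - <<'E'
from h import *
c=bot.camera("wrist"); cv2.imwrite("pics/w1.png",c["color"])
o=bot.get_obs();print(o["clock"],o["eef_pos"],o["grip_width"]);print(R.from_quat(o["tool_rot"]).as_matrix().round(3))
print(np.round(ray(c,(320,200)),3).tolist())
for k,z in (("guide",0),("lever_pin",.09)):
    for q in bot.spot_point(k,"wrist")[:2]: print(k,round(q["conf"],2),q["point"],atz(c,q["point"],z).round(4))
E
```

```text
clock: 2.05
eef_pos: [0.46, 0.0765, 0.2315]
tool_rot: [0.572, 0.417, -0.416, -0.572]
ft_force: [-0.5, 0.5, -0.0]
grip_width: 0.0849
clock: 2.55
eef_pos: [0.4591, 0.0778, 0.2313]
tool_rot: [0.464, 0.534, -0.534, -0.464]
ft_force: [-1.1, -0.1, -0.4]
grip_width: 0.0429
2.6 [0.45903622 0.07790672 0.23132732] 0.042549042632068636
[[-0.139  0.    -0.99 ]
 [ 0.99  -0.    -0.139]
 [-0.    -1.    -0.   ]]
[[0.376, 0.066, 0.374], [0.329, 0.042, -0.943]]
guide 0.91 [343.5, 227.9] [0.5395 0.1167 0.    ]
lever_pin 0.6 [321.9, 180.6] [0.4565 0.0775 0.09  ]
```

View pics/w1.png

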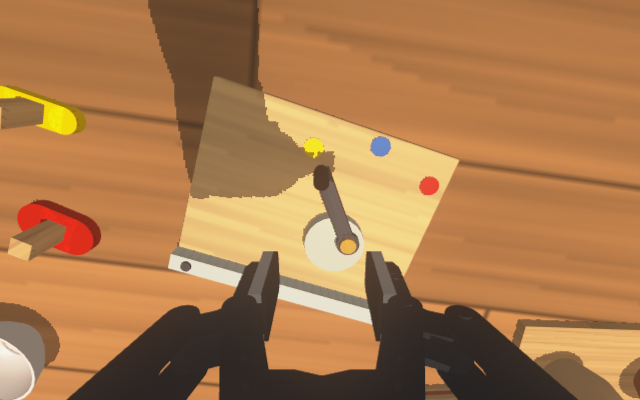

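```bash
python3 -m inch '0 0 0 0 45 1 0.4; 0 0 0 0 45 0 0.4; 0 0 0 0 40 0 0.4; 0 0 0 0 30 0 0.4; 0 0 0 0 13 0 0.4; 0 0 0 0 0 0 0.4' && python3 - <<'E'
from h import *
c=bot.camera("wrist"); cv2.imwrite("pics/w2.png",c["color"])
E
python3 -m inch '0 0 0 0 0 0 0.7; 0 0 0 0 0 0 0.9; 0 0 0 0 0 0 1; 0 0 0 0 0 0 1; 0 0 0 0 0 0 1'
```

```text
clock: 3.45
eef_pos: [0.4577, 0.0778, 0.058]
tool_rot: [-0.463, -0.534, 0.534, 0.464]
ft_force: [-0.2, 0.3, 0.1]
grip_width: 0.0511
clock: 4.12
eef_pos: [0.4589, 0.0777, 0.0595]
tool_rot: [0.464, 0.535, -0.534, -0.463]
ft_force: [-1.7, -0.7, 6.1]
grip_width: 0.0132
```

View pics/w2.png

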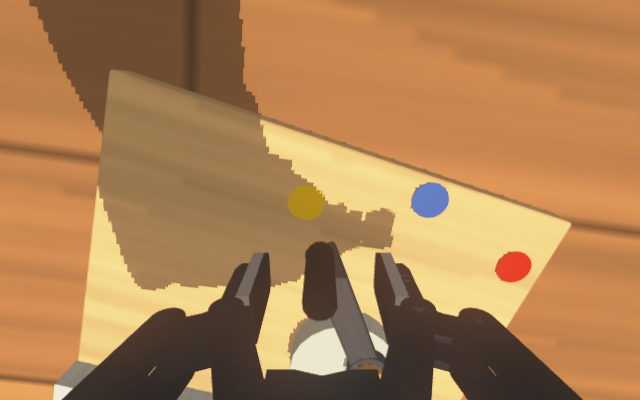

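```bash
python3 - <<'E'
from h import *
o=bot.get_obs(); M=R.from_quat(o["tool_rot"]).as_matrix(); P=np.array([.5399,.1181]); p=o["eef_pos"][:2]
v=p-P; th=np.arctan2(-v[1],-v[0])+.1767; print("joint",th,np.hypot(*v))
last=p
for a in np.linspace(th,0,9)[1:]:
    ang=a-.1767; q=P-.0903*np.array([np.cos(ang),np.sin(ang)]); d=np.r_[q-last,0]*1000; print((M.T@d).round(1), q.round(4)); last=q
E
```

```text
joint 0.6398762088713115 0.09050440213829812
[ 7.  -0.   1.8] [0.4561 0.0843]
[ 7.1 -0.   1.4] [0.4537 0.0911]
[ 7.2 -0.   0.9] [0.4518 0.0981]
[ 7.2 -0.   0.3] [0.4505 0.1052]
[ 7.2 -0.  -0.3] [0.4498 0.1124]
[ 7.2 -0.  -0.9] [0.4496 0.1196]
[ 7.1 -0.  -1.4] [0.45   0.1268]
[ 6.9  0.  -2. ] [0.451 0.134]
```

```bash
python3 -m inch '0 0 0 7 0 1.8 1; 0 0 0 7.1 0 1.4 1; 0 0 0 7.2 0 0.9 1; 0 0 0 7.2 0 0.3 1; 0 0 0 7.2 0 -0.3 1; 0 0 0 7.2 0 -0.9 1; 0 0 0 7.1 0 -1.4 1; 0 0 0 6.9 0 -2 1; 0 0 0 0 0 0 1; 0 0 0 0 0 0 1'
python3 - <<'E'
from h import *
o=bot.get_obs(); P=np.array([.5399,.1181]); v=o["eef_pos"][:2]-P; print(np.arctan2(-v[1],-v[0])+.1767,np.hypot(*v))
for n in ["wrist","scene"]:
    c=bot.camera(n); cv2.imwrite(f"pics/{n}3.png",c["color"])
E
```

```text
clock: 5.38
eef_pos: [0.4476, 0.1328, 0.0592]
tool_rot: [-0.463, -0.532, 0.535, 0.464]
ft_force: [-8.7, -4.1, 13.3]
grip_width: 0.0131
0.01850266305472273 0.0934212202430311
```

View pics/wrist3.png

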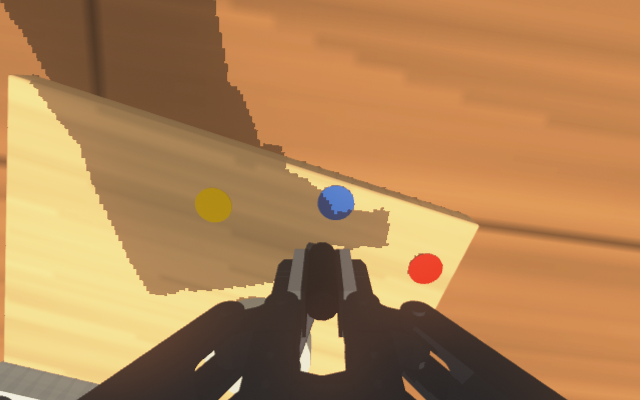

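```bash
python3 -m inch '0 0 0 1.3 0 -1 1; 0 0 0 0 0 0 1; 0 0 0 0 0 0 1; 0 0 0 0 0 0 0.6; 0 0 0 0 0 0 0.5; 0 0 0 0 0 0 0.5; 0 0 0 0 -25 0 0.5; 0 0 0 0 -50 0 0.5; 0 0 0 0 -60 0 0.5; 0 0 0 0 -40 0 0.5; 0 0 0 0 0 0 0.5'
cat > chk.py <<'E'
import sys
from fit import *
for n in ["top","scene","wrist"]:
    c=bot.camera(n); cv2.imwrite(f"pics/{n}{sys.argv[1]}.png",c["color"])
    for k,z in (("guide",0),("lever_pin",.09),("gauge_blue",float(sys.argv[2]))):
        for q in bot.spot_point(k,n)[:1]:
            w=atz(c,q["point"],z); d=w[:2]-P[:2]; g=np.array([[np.cos(P[2]),np.sin(P[2])],[-np.sin(P[2]),np.cos(P[2])]])@d
            print(n,k,round(q["conf"],2),np.round(q["point"],1),w.round(4),"guide xy",(g*1000).round(1), "ang",round(float(np.arctan2(-g[1],-g[0])),3))
E
sed -i 's/^for n,px in (("top/if __name__=="__main__":\n  pass\nfor n,px in ()and (("top/; /^# gauge/,$d' fit.py; python3 chk.py 4 0
```

```text
clock: 6.85
eef_pos: [0.4534, 0.1365, 0.237]
tool_rot: [0.465, 0.537, -0.532, -0.462]
ft_force: [-0.5, 0.4, -0.3]
grip_width: 0.0428
['top'] [ 0.538   0.1179 -0.1778] 0.42
['scene'] [ 0.5416  0.1179 -0.1756] 0.46
['top', 'scene'] [ 0.5399  0.1181 -0.1767] 0.77
top guide 0.58 [219.5 201.3] [0.5383 0.1191 0.    ] guide xy [-1.8  0.7] ang -0.382
top lever_pin 0.58 [203.8 243. ] [0.4484 0.1273 0.09  ] guide xy [-91.7  -7. ] ang 0.076
scene guide 0.79 [426.2 220.3] [0.5401 0.1205 0.    ] guide xy [-0.3  2.5] ang -1.465
scene lever_pin 0.72 [433.  153.1] [0.4495 0.1363 0.09  ] guide xy [-92.2   2.1] ang -0.023
scene gauge_blue 0.66 [162.6 248.5] [ 0.5417 -0.3768 -0.    ] guide xy [  88.7 -486.8] ang 1.751
wrist guide 0.8 [300.  231.5] [0.5439 0.1207 0.    ] guide xy [3.4 3.3] ang -2.37
wrist lever_pin 0.95 [321.8 182.3] [0.4499 0.1352 0.09  ] guide xy [-91.6   1.1] ang -0.012
```

```bash
python3 - <<'E'
import cv2
a=cv2.imread("pics/wrist4.png"); b=cv2.imread("pics/scene4.png")
z1=cv2.resize(a[110:290,200:440],(800,600),interpolation=cv2.INTER_CUBIC)
z2=cv2.resize(b[140:260,355:515],(800,600),interpolation=cv2.INTER_CUBIC)
cv2.imwrite("pics/z4a.png",z1);cv2.imwrite("pics/z4b.png",z2)
E
```

```text
(no output)
```

View pics/z4a.png

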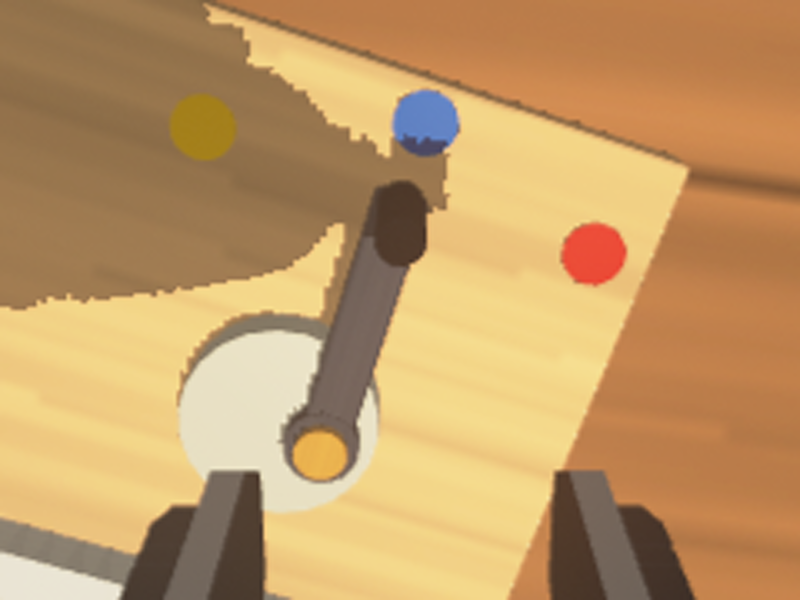

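View pics/z4b.png

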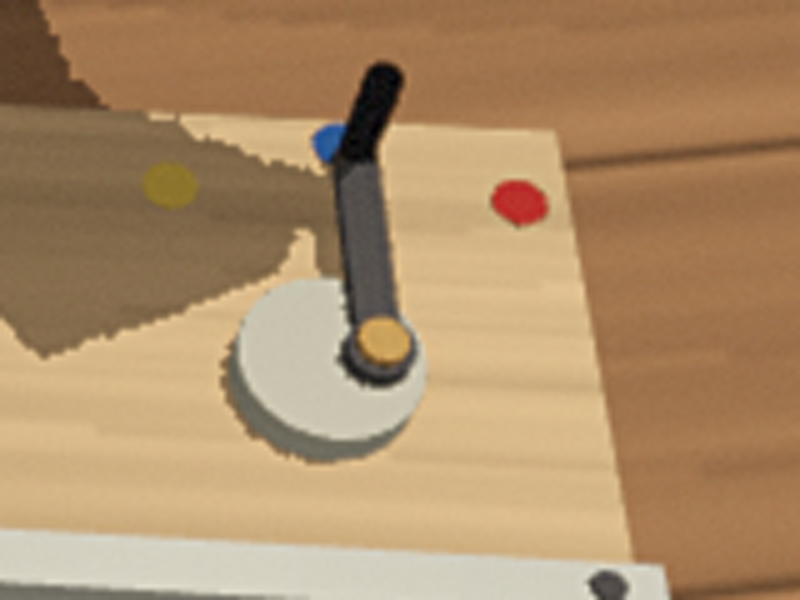

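```bash
python3 - <<'E'
from h import *
c=bot.camera("wrist")
f=lambda x,y,z: atz(c,(199.85+x*.3,109.85+y*.3),z)[:2]*1000
b,r,y=f(426,122,.018),f(594,254,.018),f(203,127,.018)
bolt=f(320,455,.052); pin=f(401,208,.09); rol=f(279,414,.037)  
A=2*np.array([r-b,y-b]); C=np.linalg.solve(A,[r@r-b@b,y@y-b@b]); print("circ",C,np.hypot(*(b-C)),"bolt~",bolt)
for p in (b,r,y): print(p,np.hypot(*(p-C)))
ang=lambda v: np.degrees(np.arctan2(-v[1],-v[0]))
print("dot",ang(b-C),"pin",ang(pin-C),np.hypot(*(pin-C)),pin,"pin-guideP",ang(pin-[539.9,118.1]))
print("roller",rol,np.degrees(np.arctan2(*(rol-C)[::-1]))+90,np.hypot(*(rol-C)))
E
```

```text
circ [537.81630911 119.33902621] 109.99921280930081 bolt~ [539.05159457 118.84630813]
[429.58905432 139.0034138 ] 109.99921280930081
[466.65884097 203.22252607] 109.99921280930093
[441.67405801  65.89284419] 109.99921280930083
dot -10.298033088987673 pin -7.815825226152708 97.3346137249776 [441.38590302 132.57548384] pin-guideP -8.359120946690933
roller [533.28984684 102.82754122] -15.330443385723925 17.120689159555287
```

```bash
python3 -m inch '0 0 0 -48 0 0 0.5; 0 0 0 -48 0 0 0.5; 0 0 0 -48 0 0 0.5; 0 0 0 -48 0 0 0.5; 0 0 0 -48 0 0 0.5; 0 0 0 -48 0 0 0.5; 0 0 0 -48 0 0 0.5; 0 0 0 -48 0 0 0.5; 0 0 0 -48 0 0 0.5; 0 0 0 -48 0 0 0.5; 0 0 0 -46 0 0 0.5;0 6.5 0 0 0 0 0.5' && python3 -m inch '0 6.5 0 0 0 0 0.4; 0 0 0 0 0 0 0.4'
python3 chk.py 5 0
python3 - <<'E'
from h import *
c=bot.camera("wrist")
o=bot.get_obs(); print(o["eef_pos"]);print(R.from_quat(o["tool_rot"]).as_matrix().round(3))
E
```

```text
clock: 9.1
eef_pos: [0.525, -0.3886, 0.2316]
tool_rot: [-0.494, -0.505, 0.506, 0.495]
ft_force: [-0.9, 0.3, 0.3]
grip_width: 0.0429
clock: 9.35
eef_pos: [0.5253, -0.3853, 0.233]
tool_rot: [-0.52, -0.479, 0.479, 0.521]
ft_force: [-0.4, 0.2, 0.2]
grip_width: 0.051
['top'] [ 0.538   0.1179 -0.1778] 0.42
['scene'] [ 0.5416  0.1179 -0.1756] 0.46
['top', 'scene'] [ 0.5399  0.1181 -0.1767] 0.77
top guide 0.8 [220.3 201.1] [0.5387 0.1173 0.    ] guide xy [-1.1 -1. ] ang 0.718
top lever_pin 0.62 [198.9 244.8] [0.445  0.1371 0.09  ] guide xy [-96.8   2. ] ang -0.021
top gauge_blue 0.74 [449.9 202.1] [ 0.527  -0.3883  0.    ] guide xy [  76.3 -500.8] ang 1.722
scene guide 0.84 [422.9 222.5] [0.5441 0.113  0.    ] guide xy [ 5.  -4.3] ang 2.433
scene lever_pin 0.71 [432.5 155.6] [0.4552 0.1338 0.09  ] guide xy [-86.2   0.6] ang -0.007
scene gauge_blue 0.57 [159.  246.2] [ 0.5362 -0.3838  0.    ] guide xy [  84.5 -494.7] ang 1.74
wrist gauge_blue 0.81 [322.  161.2] [ 0.5255 -0.3846  0.    ] guide xy [  74.2 -497.4] ang 1.719
[ 0.52543724 -0.3851149   0.23332505]
[[ 0.085  0.    -0.996]
 [ 0.996  0.     0.085]
 [ 0.    -1.    -0.   ]]
```

View pics/wrist5.png

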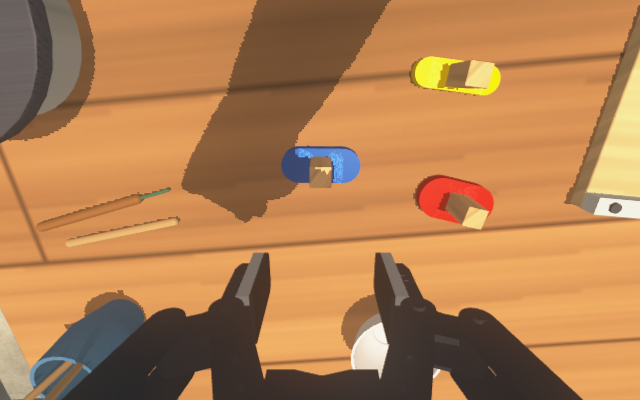

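View pics/top5.png

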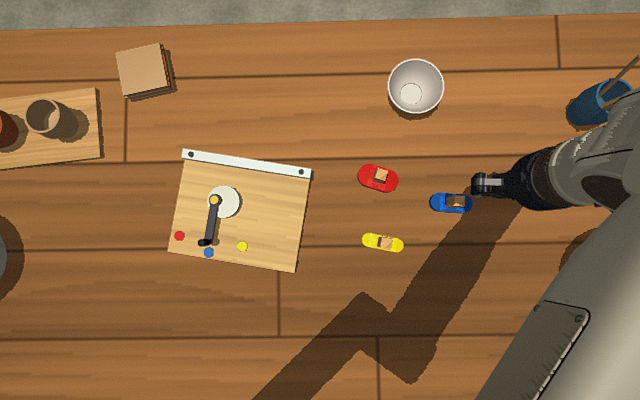

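```bash
python3 -m inch '0 0 0 0 50 -1 0.4; 0 0 0 0 50 0 0.4; 0 0 0 0 50 0 0.4; 0 0 0 0 36 0 0.4; 0 0 0 0 20 0 0.4; 0 0 0 0 0 0 0.4'; python3 - <<'E'
from h import *
c=bot.camera("wrist"); cv2.imwrite("pics/w6.png",c["color"])
E
python3 -m inch '0 0 0 0 0 0 0.6; 0 0 0 0 0 0 0.8; 0 0 0 0 0 0 1; 0 0 0 0 0 0 1; 0 0 0 0 0 0 1'
```

```text
clock: 10.85
eef_pos: [0.5249, -0.3841, 0.025]
tool_rot: [-0.519, -0.478, 0.479, 0.522]
ft_force: [0.4, -0.0, -0.0]
grip_width: 0.051
clock: 11.52
eef_pos: [0.5276, -0.3861, 0.0292]
tool_rot: [0.522, 0.479, -0.478, -0.519]
ft_force: [0.2, -0.4, 6.5]
grip_width: 0.0215
```

View pics/w6.png

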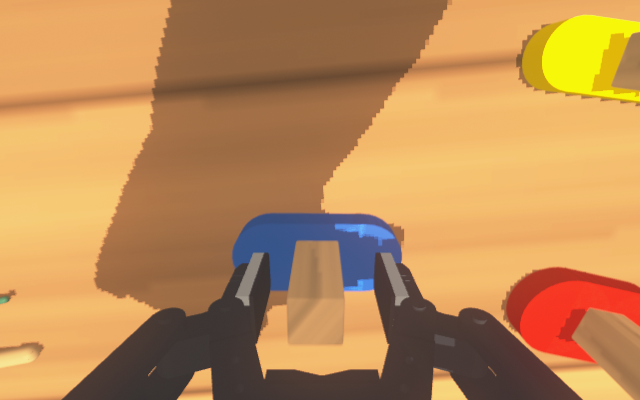

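```bash
python3 -m inch '0 0 0 0 -20 0 1; 0 0 0 0 -40 0 1; 0 0 0 0 -40 0 1; 0 0 0 0 -20 0 1; 0 0 0 0 0 0 1' && python3 -m inch '0 0 0 20 0 -0.7 1; 0 0 0 40 0 -1.5 1; 0 0 0 40 0 -1.5 1; 0 0 0 40 0 -1.5 1; 0 0 0 40 0 -1.5 1; 0 0 0 40 0 -1.5 1; 0 0 0 40 0 -1.5 1; 0 0 0 40 0 -1.5 1; 0 0 0 40 0 -1 1; 0 0 0 30 0 -1 1; 0 5.2 0 6 0 0 1; 0 0 0 0 0 0 1'
python3 chk.py 7 0.12
python3 - <<'E'
from h import *
o=bot.get_obs(); print(o["eef_pos"]);print(R.from_quat(o["tool_rot"]).as_matrix().round(3))
E
```

```text
clock: 12.15
eef_pos: [0.5273, -0.3859, 0.1493]
tool_rot: [0.522, 0.479, -0.478, -0.519]
ft_force: [-0.5, -0.5, -0.5]
grip_width: 0.0214
clock: 13.65
eef_pos: [0.5698, -0.0099, 0.1455]
tool_rot: [-0.54, -0.454, 0.456, 0.542]
ft_force: [0.0, 0.2, -1.3]
grip_width: 0.0216
['top'] [ 0.538   0.1179 -0.1778] 0.42
['scene'] [ 0.5416  0.1179 -0.1756] 0.46
['top', 'scene'] [ 0.5399  0.1181 -0.1767] 0.77
top gauge_blue 0.46 [272.5 180.6] [ 0.566  -0.0137  0.12  ] guide xy [  48.9 -125.1] ang 1.943
scene guide 0.59 [426.6 221.3] [0.5423 0.1207 0.    ] guide xy [1.9 3. ] ang -2.133
scene lever_pin 0.69 [432.1 151.4] [0.4454 0.1358 0.09  ] guide xy [-96.2   0.8] ang -0.009
scene gauge_blue 0.9 [369.7 210.8] [ 0.5758 -0.0103  0.12  ] guide xy [  57.9 -120.1] ang 2.02
wrist guide 0.67 [461.5 118.5] [0.5368 0.1181 0.    ] guide xy [-3.1 -0.6] ang 0.18
wrist gauge_blue 0.56 [323.7 239.1] [ 0.5718 -0.011   0.12  ] guide xy [  54.  -121.4] ang 1.99
[ 0.57151416 -0.01182003  0.14738062]
[[ 0.175  0.    -0.985]
 [ 0.985 -0.     0.175]
 [ 0.    -1.    -0.   ]]
```

View pics/wrist7.png

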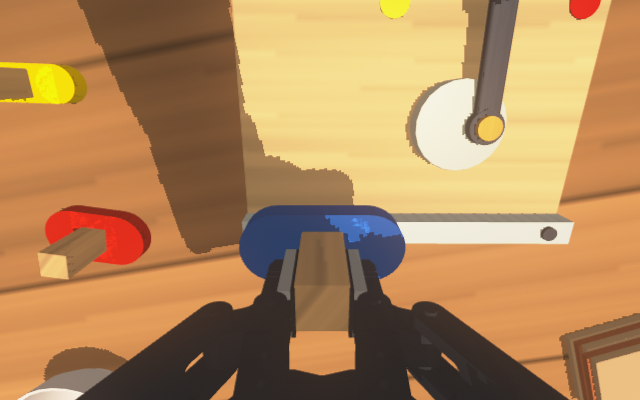

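View pics/scene7.png

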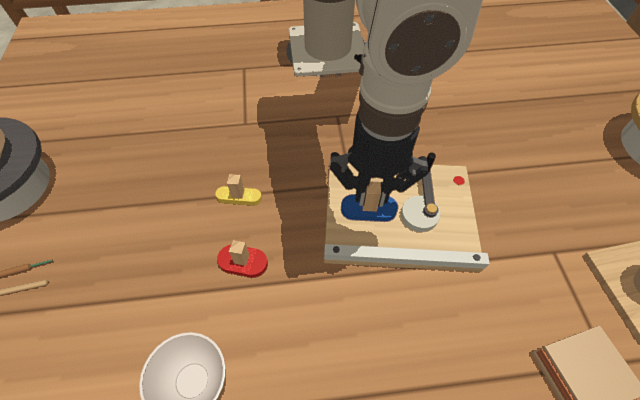

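```bash
python3 -m inch '0 0 0 0 30 2 1; 0 0 0 0 40 0 1; 0 0 0 0 18 0 1; 0 0 0 0 4 0 1; 0 0 0 0 0 0 1'; python3 -m inch '0 0 0 0 2 0 1; 0 0 0 0 2 0 1;0 0 0 0 0 0 1'; python3 -m inch '0 0 0 0 2 0 1;0 0 0 0 0 0 1'; python3 - <<'E'
from h import *
for n in("wrist","scene"):
  c=bot.camera(n); cv2.imwrite(f"pics/{n}8.png",c["color"])
E
```

```text
clock: 14.98
eef_pos: [0.5699, -0.0114, 0.0558]
tool_rot: [0.542, 0.454, -0.454, -0.542]
ft_force: [-0.6, 0.6, 0.1]
grip_width: 0.0214
clock: 15.35
eef_pos: [0.5696, -0.0113, 0.0516]
tool_rot: [0.542, 0.454, -0.454, -0.542]
ft_force: [-0.5, 0.2, -1.0]
grip_width: 0.0213
clock: 15.6
eef_pos: [0.5693, -0.0113, 0.0491]
tool_rot: [-0.542, -0.454, 0.454, 0.542]
ft_force: [0.2, -0.8, -1.3]
grip_width: 0.0214
```

View pics/wrist8.png

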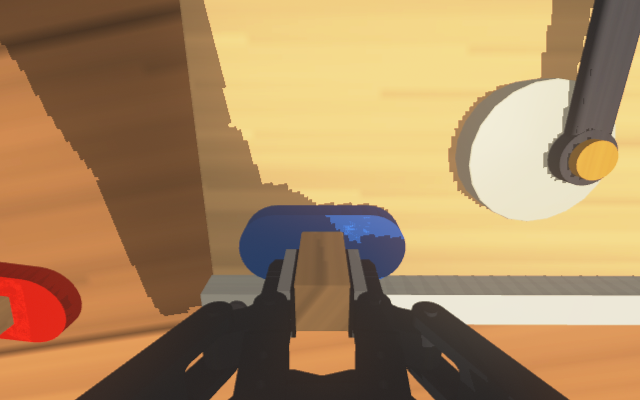

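View pics/scene8.png

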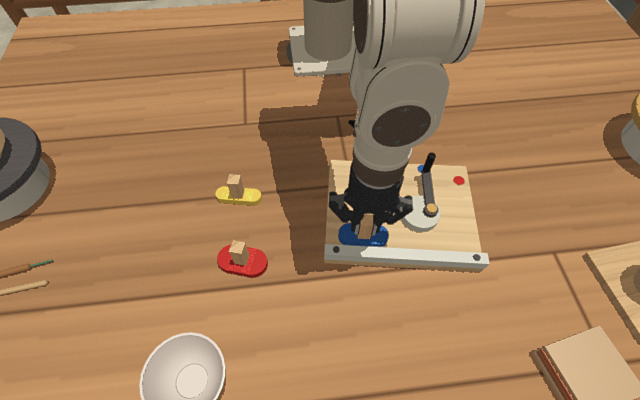

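```bash
for i in 1 2; do :; done; python3 -m inch '0 0 0 0 1 0 1; 0 0 0 0 0 0 1';  python3 -m inch '0 0 0 0 1 0 1; 0 0 0 0 0 0 1'; python3 -m inch '0 0 0 0 1 0 1; 0 0 0 0 0 0 1'
```

```text
clock: 15.95
eef_pos: [0.5694, -0.0114, 0.0482]
tool_rot: [-0.542, -0.454, 0.454, 0.542]
ft_force: [0.2, 0.2, -1.1]
grip_width: 0.0214
clock: 16.2
eef_pos: [0.5695, -0.0114, 0.0473]
tool_rot: [0.542, 0.454, -0.454, -0.542]
ft_force: [-0.9, -0.5, -0.6]
grip_width: 0.0215
clock: 16.45
eef_pos: [0.5695, -0.0113, 0.0472]
tool_rot: [0.542, 0.454, -0.454, -0.542]
ft_force: [-2.4, -0.7, 4.4]
grip_width: 0.0213
```

```bash
python3 -m inch '0 0 0 0 0 -2 1; 0 0 0 0 0 -2 1; 0 0 0 0 0 0 1'; python3 -m inch '0 0 0 0 0 -1 1; 0 0 0 0 0 0 1'; python3 -m inch '0 0 0 0 0 -1 1; 0 0 0 0 0 0 1'
```

```text
clock: 16.82
eef_pos: [0.5721, -0.0117, 0.0473]
tool_rot: [-0.541, -0.454, 0.455, 0.542]
ft_force: [-5.5, 1.3, 7.8]
grip_width: 0.0212
clock: 17.08
eef_pos: [0.5729, -0.0118, 0.0473]
tool_rot: [-0.541, -0.454, 0.455, 0.543]
ft_force: [-3.2, 0.4, 5.0]
grip_width: 0.0213
clock: 17.32
eef_pos: [0.5739, -0.012, 0.0473]
tool_rot: [-0.541, -0.454, 0.455, 0.543]
ft_force: [-5.1, 0.9, 8.1]
grip_width: 0.0212
```

```bash
python3 -m inch '0 0 0 0 -0.5 -1 1; 0 0 0 0 0 0 1'; python3 -m inch '0 0 0 0 0 -1 1; 0 0 0 0 0 0 1'; python3 -m inch '0 0 0 0 0 -1 1; 0 0 0 0 0 0 1'
```

```text
clock: 17.58
eef_pos: [0.5759, -0.0124, 0.0472]
tool_rot: [-0.542, -0.454, 0.454, 0.542]
ft_force: [-3.4, 0.7, 6.4]
grip_width: 0.0213
clock: 17.82
eef_pos: [0.576, -0.0124, 0.0473]
tool_rot: [-0.541, -0.454, 0.455, 0.543]
ft_force: [-5.8, 1.6, 7.9]
grip_width: 0.0211
clock: 18.08
eef_pos: [0.5761, -0.0124, 0.0473]
tool_rot: [-0.541, -0.453, 0.455, 0.543]
ft_force: [-9.0, 1.9, 11.0]
grip_width: 0.0215
```

```bash
python3 -m inch '0 0 0 0 -0.5 2 1; 0 0 0 0 -0.5 2 1; 0 0 0 0 0 0 1; 0 0 0 0 0 0 0.68; 0 0 0 0 0 0 0.68; 0 0 0 0 0 0 0.68'; python3 - <<'E'
from h import *
for n in("wrist","scene"):
  c=bot.camera(n); cv2.imwrite(f"pics/{n}9.png",c["color"])
E
```

```text
clock: 18.82
eef_pos: [0.5746, -0.0122, 0.0478]
tool_rot: [0.542, 0.454, -0.454, -0.542]
ft_force: [-0.4, -0.1, 0.0]
grip_width: 0.0273
```

View pics/wrist9.png

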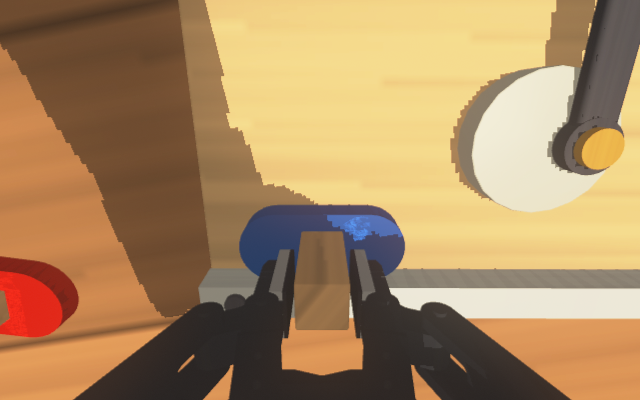

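```bash
python3 -m inch '0 0 0 5 0 0 0.68; 0 0 0 8 0 0 0.68; 0 0 0 8 0 0 0.68; 0 0 0 8 0 0 0.68; 0 0 0 8 0 0 0.68; 0 0 0 8 0 0 0.68'; python3 -m inch '0 0 0 6 0 0 0.68; 0 0 0 6 0 0 0.68; 0 0 0 6 0 0 0.68; 0 0 0 0 0 0 0.68'; python3 - <<'E'
from h import *
for n in("wrist","scene"):
  c=bot.camera(n); cv2.imwrite(f"pics/{n}10.png",c["color"])
E
```

```text
clock: 19.68
eef_pos: [0.5824, 0.0327, 0.0478]
tool_rot: [0.542, 0.454, -0.454, -0.542]
ft_force: [-0.5, -0.8, 0.5]
grip_width: 0.0273
clock: 20.18
eef_pos: [0.5855, 0.0505, 0.0477]
tool_rot: [-0.542, -0.455, 0.454, 0.542]
ft_force: [0.0, -0.7, -0.3]
grip_width: 0.0271
```

View pics/wrist10.png

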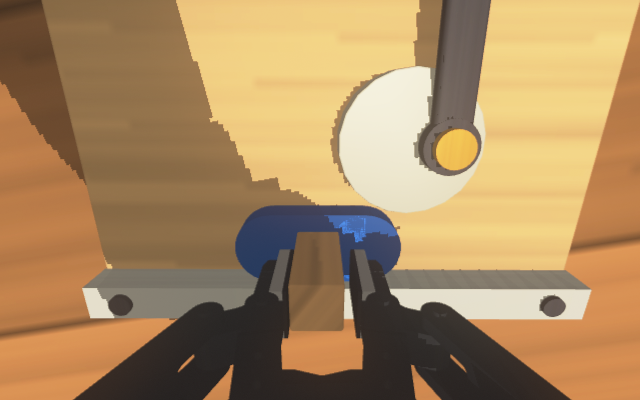

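```bash
python3 -m inch '0 0 0 5 0 0 0.68; 0 0 0 5 0 0 0.68; 0 0 0 5 0 0 0.68; 0 0 0 5 0 0 0.68'; python3 -m inch '0 0 0 5 0 0 0.68; 0 0 0 5 0 0 0.68; 0 0 0 5 0 0 0.68; 0 0 0 5 0 0 0.68'; python3 -m inch '0 0 0 5 0 0 0.68; 0 0 0 5 0 0 0.68; 0 0 0 5 0 0 0.68; 0 0 0 4 0 0 0.68; 0 0 0 0 0 0 0.68'; python3 - <<'E'
from h import *
for n in("wrist","scene","top"):
  c=bot.camera(n); cv2.imwrite(f"pics/{n}11.png",c["color"])
o=bot.get_obs(); d=o["eef_pos"][:2]-np.array([.5399,.1181]); c,s=np.cos(-.1767),np.sin(-.1767); print(c*d[0]+s*d[1],-s*d[0]+c*d[1])
E
```

```text
clock: 20.78
eef_pos: [0.589, 0.0699, 0.0478]
tool_rot: [-0.542, -0.454, 0.454, 0.542]
ft_force: [-0.1, 0.5, 0.3]
grip_width: 0.0273
clock: 21.28
eef_pos: [0.5925, 0.0895, 0.0478]
tool_rot: [0.542, 0.454, -0.454, -0.542]
ft_force: [-0.2, 0.1, -1.2]
grip_width: 0.0276
clock: 21.9
eef_pos: [0.5959, 0.1084, 0.0479]
tool_rot: [-0.542, -0.454, 0.454, 0.542]
ft_force: [0.2, 0.2, 0.9]
grip_width: 0.0275
0.05681294893072536 -0.00022276193936768274
```

View pics/wrist11.png

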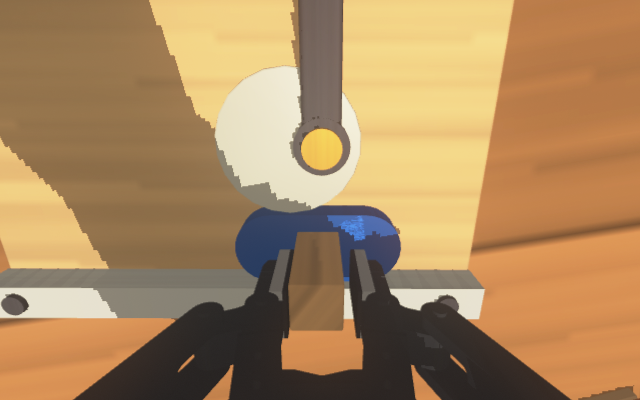

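View pics/scene11.png

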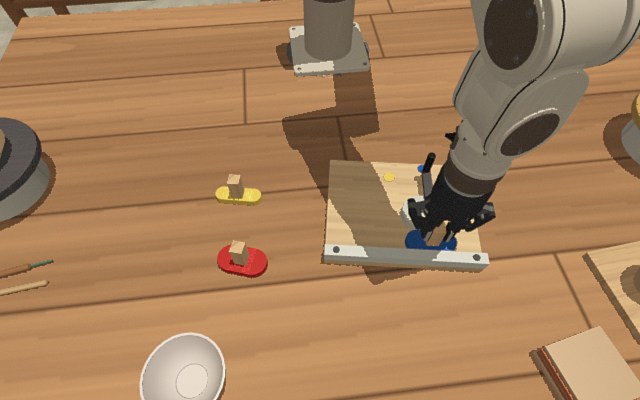

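```bash
python3 -m inch '0 0 0 2 0 0 0.68; 0 0 0 1 0 0 0.68; 0 0 0 0 0 0 0.68; 0 0 0 -2.5 0 0 0.68; 0 0 0 0 0 0 0.6; 0 0 0 0 0 0 0.6; 0 0 0 0 -25 0 0.6; 0 0 0 0 -50 0 0.6; 0 0 0 0 -60 0 0.6; 0 0 0 0 -60 0 0.6; 0 0 0 0 0 0 0.6'; python3 chk.py 12 0.018
```

```text
clock: 23.42
eef_pos: [0.599, 0.1091, 0.2497]
tool_rot: [0.544, 0.458, -0.45, -0.54]
ft_force: [1.1, -0.6, -0.8]
grip_width: 0.0341
['top'] [ 0.538   0.1179 -0.1778] 0.42
['scene'] [ 0.5416  0.1179 -0.1756] 0.46
['top', 'scene'] [ 0.5399  0.1181 -0.1767] 0.77
top guide 0.59 [220.3 202.4] [0.5358 0.1173 0.    ] guide xy [-3.9 -1.5] ang 0.356
top lever_pin 0.94 [199.6 242.2] [0.4501 0.1357 0.09  ] guide xy [-91.5   1.6] ang -0.017
top gauge_blue 0.63 [221.8 175.5] [0.5932 0.1095 0.018 ] guide xy [54.  1.] ang -3.124
scene guide 0.6 [425.4 220.3] [0.5399 0.119  0.    ] guide xy [-0.2  0.9] ang -1.391
scene lever_pin 0.7 [436.3 154. ] [0.4523 0.1418 0.09  ] guide xy [-90.4   8. ] ang -0.088
scene gauge_blue 0.62 [436.4 246.3] [0.6039 0.1175 0.018 ] guide xy [63.1 10.7] ang -2.974
wrist guide 0.71 [321.5 108.7] [0.5366 0.1186 0.    ] guide xy [-3.4 -0.1] ang 0.021
wrist lever_pin 0.59 [320.6   1.3] [0.45   0.1333 0.09  ] guide xy [-91.2  -0.8] ang 0.008
wrist gauge_blue 0.77 [325. 166.] [0.5991 0.1116 0.018 ] guide xy [59.4  4. ] ang -3.074
```

View pics/wrist12.png

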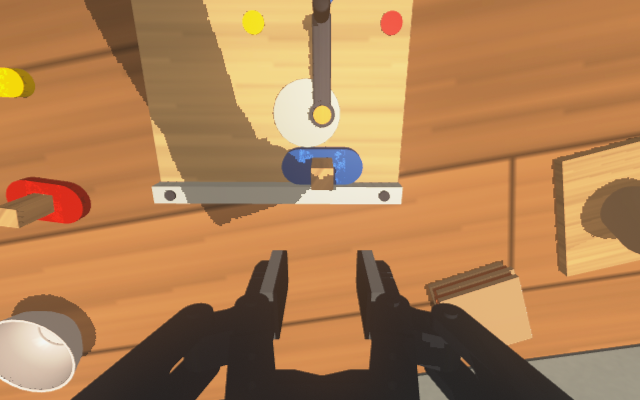

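```bash
python3 -m inch '0 0 0 -45 0 0 0.5; 0 0 0 -50 0 0 0.5; 0 0 0 -50 0 0 0.5; 0 0 0 -50 0 0 0.5; 0 0 0 -50 0 0 0.5; 0 0 0 -40 0 0 0.5; 0 0 0 0 0 0 0.5'; python3 chk.py 13 0.018; python3 - <<'E'
import cv2
a=cv2.imread("pics/top13.png"); b=cv2.imread("pics/scene13.png")
cv2.imwrite("pics/z13.png",cv2.hconcat([cv2.resize(a[140:280,155:315],(400,350),interpolation=3),cv2.resize(b[140:280,335:495],(400,350),interpolation=3)]))
E
```

```text
clock: 25.0
eef_pos: [0.5454, -0.175, 0.2428]
tool_rot: [0.543, 0.453, -0.453, -0.543]
ft_force: [0.6, 0.5, -0.4]
grip_width: 0.0428
['top'] [ 0.538   0.1179 -0.1778] 0.42
['scene'] [ 0.5416  0.1179 -0.1756] 0.46
['top', 'scene'] [ 0.5399  0.1181 -0.1767] 0.77
top guide 0.84 [220.2 203.6] [0.5331 0.1175 0.    ] guide xy [-6.6 -1.7] ang 0.254
top lever_pin 0.76 [201.3 240.3] [0.4538 0.1323 0.09  ] guide xy [-87.3  -1.1] ang 0.013
top gauge_blue 0.85 [222.6 174.4] [0.5956 0.1078 0.018 ] guide xy [56.6 -0.4] ang 3.135
scene guide 0.83 [425.9 218.7] [0.5366 0.1209 0.    ] guide xy [-3.8  2.2] ang -0.528
scene lever_pin 0.85 [433.1 157.4] [0.4594 0.1337 0.09  ] guide xy [-82.    1.3] ang -0.016
scene gauge_blue 0.71 [433.4 249.9] [0.6102 0.1102 0.018 ] guide xy [70.6  4.6] ang -3.077
wrist guide 0.91 [568.3 107.2] [0.5355 0.1177 0.    ] guide xy [-4.3 -1.1] ang 0.25
wrist lever_pin 0.49 [568.2 165.2] [0.5723 0.0572 0.09  ] guide xy [ 42.6 -54.2] ang 2.237
wrist gauge_blue 0.8 [566.4 163.9] [0.5968 0.1073 0.018 ] guide xy [57.9 -0.6] ang 3.131
```

View pics/z13.png

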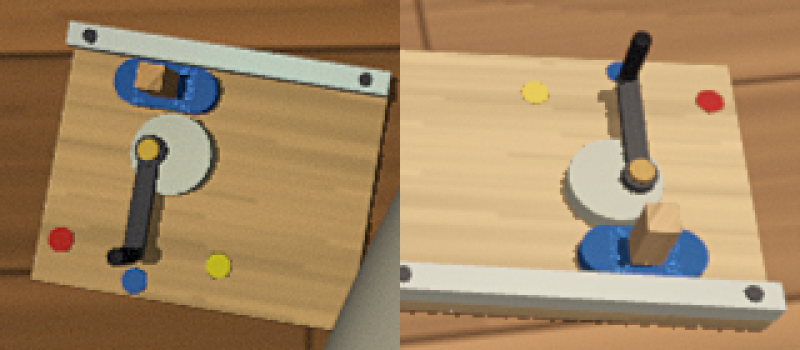

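Top and scene views agree: the lever bar points at the blue dot, and the gauge lies flat in the gap with its handle level with the bolt. The arm is clear, so I'm handing in.

```bash
python3 -c "
from workcell import bot
print(bot.job_done())"
```

```text
the job is handed in; nothing more can be done
None
```

The job is done and handed in at about 25 s on the robot's clock; no verdict was reported.

**What I did:**
- I gripped the lever pin and swung the lever from about 0.64 rad to the blue dot.
- I picked up the blue gauge by its handle and laid it on the long end of the bed.
- I slid it sideways until it touched the fence, then eased it back about 2 mm.
- I pushed it along the bed into the gap with the fingers loosely round the handle. Force readings stayed at sensor noise (about 1 N) at the stops I checked along the slide.

**Last checks, arm clear:**
- **Lever:** the lever is within about 0.02 rad of the blue dot, measured at 0.013 rad from the top camera and -0.016 rad from the scene camera.
- **Gauge:** it lies flat at guide x 57 to 58, y about -0.5 mm, from the top and wrist cameras.

**Checks that disagreed:**
- The scene camera put the gauge at x 71, y 5 mm, and the pin 82 mm from the bolt instead of 90. The picture itself shows the gauge seated in the gap.
- With the gripper still over the guide, the scene camera once read the lever at -0.09 rad.
- In its last picture, the wrist camera mistook the gauge for the lever pin, at low confidence.

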